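Pack a dental model and secure the case lid

TASK

Pick the full-arch plaster model (the horseshoe of teeth) out of the compartment tray and set it down gently, teeth up, on the floor of the white transport case. Then shut the case's lid fully and, once it is shut, turn the turnbutton so that its long nose lies squarely across the lid's edge and holds it shut. Leave everything else where it is.

Things in the scene. Friction and masses are not known exactly. Their poses are not given: they have to be found in the camera images.
- model: the full-arch plaster model, off-white stone, 160 g: a D-shaped base 62 mm long (own x, from -31 to +31 mm; flat heel at -x, round at +x), 56 mm wide (own y, the width to grip: flat parallel sides from x = -31 to +3 mm) and 34 mm high, with a horseshoe of teeth on top, 47 mm high in all. Origin: centre of its underside, z up
- half_model: bystander in the tray: half-arch plaster model, a straight block 62 x 30 x 34 mm with one row of six teeth; origin at the centre of its underside
- puck: bystander in the tray: round plaster mounting puck 60 mm across, 22 mm high, with a raised cross on top; origin at the centre of its underside
- tray: grey tray fixed to the table, 290 mm (own x) x 105 mm (own y), walls 4 mm thick and only 16 mm high, floor 4 mm; two dividers make three compartments in a row along x, centres at x = -94, 0 and +94 mm. The three plaster things stand in them in any order. Origin: centre of its underside
- case: white open-topped transport case fixed to the table, 150 mm (own x) x 170 mm (own y) x 62 mm high, walls and floor 6 mm thick. Origin: centre of its underside. The lid's hinge runs along its +x rim; on its -x side stands a boss (44 mm out from the wall, 50 mm wide, 72 mm high) carrying the turnbutton
- lid (a joint): angle of the flat grey lid in rad: 0 is fully shut, 1.57 stands upright; it starts standing open (about 1.5 to 1.75) and stays wherever it is left (stiff hinge, about 2 N at its free edge; stop at 1.85). The lid is a plain plate 150 mm from hinge to free edge, 170 mm wide, 8 mm thick; shut, its top is 70.5 mm above the table
- lid_hinge (a point): the middle of the lid's hinge line, at the lid's underside, 62.5 mm above the table; fixed to the lid: own -x points from the hinge to the lid's free edge, z is the outward (top) side of the lid, y lies along the hinge
- lid_edge (a point): the middle of the lid's free edge, on its outer (top) face; axes as lid_hinge
- turnbutton (a joint): angle of the turnbutton about its upright pivot in rad: 0 is secured, the long nose pointing squarely over the lid (the case's +x); positive is counter-clockwise seen from above. It starts at about 1.4 to 1.7, lying along the case's front, clear of the lid. Free to turn from -1.9 to 1.9 with light friction, no click and no stop at 0
- turn_grip (a point): grip point of the turnbutton's black thumb fin (44 mm long along x, 12 mm thick along y, to grip; from 83.5 to 108.5 mm above the table), on the pivot axis, 99 mm above the table, 24 mm out from the case's -x face; own x points along the nose. Below it the button is a steel bar 100 x 16 x 10 mm, underside at 73.5 mm; nose 70 mm and tail 30 mm from the pivot
- bur_block: bystander: block 55 x 90 x 22 mm with thin upright burs, 48 mm high in all; origin at the centre of its underside
- bowl: bystander: rubber mixing bowl, 110 mm across, 60 mm high; origin at the centre of its underside
- wax_knife: bystander: flat spatula 170 mm long (own x) lying on the table; origin at the middle of its underside
- brush_cup: bystander: white ceramic cup, 70 mm across, 80 mm high; origin at the centre of its underside
Mind the look-alikes: they are no part of the job. What is shaped like the model but blue or purple is not meant.

How it is judged:
On the way, in this order (a step that is already met when the one before it is completed fails the run):
1. the full-arch model stands teeth up on the floor of the case, released (x of model in the frame of case between -0.07 and 0.07 m and y of model in the frame of case between -0.08 and 0.08 m and z of model in the frame of case below 0.012 m and angle between model's own z axis and vertical below 0.2 rad and linear speed of model below 0.03 m/s and contact force between the fingers and model below 0.1 N), for 0.2 s.
2. the lid is shut (value of joint lid below 0.04 rad), for 0.2 s.
3. the turnbutton lies squarely across the lid's edge (value of joint turnbutton between -0.2 and 0.2 rad), for 0.2 s.
At the end, for the whole second after the job is handed in: The full-arch model is at rest inside the case, released, upright (within 0.2 rad) with its underside on the case floor (under 12 mm above the case's underside); the lid is shut (under 0.04 rad); the turnbutton is at rest within 0.2 rad of square across the lid's edge (all of step 1 and all of step 3 and value of joint lid below 0.04 rad and velocity of joint turnbutton between -0.05 and 0.05 rad/s); the robot touches nothing.
It fails at once if the plaster model is dropped (falls faster than 0.6 m/s out of the fingers) (contact force between the fingers and model below 0.05 N and linear speed of model above 0.6 m/s).
It fails at once if another thing on the table or in the tray is shifted by more than 40 mm (distance of any of half_model, puck, bur_block, bowl, wax_knife, brush_cup from where it was at the start of the episode above 0.04 m).
It also fails if it takes over 66 s, if anything falls off the work surface, if the arm or the gripper's body presses on something with over 40 N, if the wrist force passes 120 N, or if a joint passes its speed limit or range.

ROBOT

A 6-joint arm with a two-finger parallel gripper is mounted at the origin on the work surface. World frame = base frame: x ahead of the robot, y to its left, z up, the work surface at z = 0. Lengths are in m, angles in rad, forces in N, time in s.
With the tool pointing down it reaches from about 0.35 to 0.975 m from the base axis. Payload 4.9 kg.
Tool frame: the origin (TCP) lies at the very end of the fingers, on their centre line; the grasp point (between the pads) lies 19 mm behind it; z points along the fingers, y is the line along which they close (so a half turn about z gives the same grasp; the last joint's range is limited). The gripper opens to 85 mm and grips with 20 to 120 N. Pads are 22 mm wide; open, the fingers measure 114 mm over their backs; the gripper's body (76 mm by 85 mm) begins 54 mm behind the grasp point. The pads swing forward as they close: fully open they stand 13 mm farther back than shut.
Start: joints at [1.091, 0.053, 1.613, -0, 1.476, -0.119], TCP at [0.221, 0.585, 0.231] pointing down, gripper open.
Joint ranges: [-3.01, 3.01], [-1.01, 2.22], [0.06, 2.58], [-1.02, 4.17], [0.09, 2.62], [-3.14, 3.14]. Speed limits (rad/s): [2.57, 2.57, 3.14, 3.14, 3.14, 3.14].

INTERFACE

Orientations are given as a unit quaternion [w, x, y, z].
In Python, from plant import manip gives the robot as it stands.
- The arm moves only by the shell command python3 -m pendant 'ROWS'. ROWS is JSON, a list of rows, each a list of 3 entries, a list of its own where there are three numbers: the opening, from 0 (shut) to 1 (fully open), then the shift along the tool's x, y, z in units of 12 cm (1.0 is 12 cm), then the turn about the tool's z in units of pi rad (1.0 is pi rad). In form: [[gripper, [dx, dy, dz], roll], ...]. A call has 1 to 10 rows; each row is the pose to reach, as a shift and turn from the pose commanded when the call began, along the tool's axes at that moment, turning the shorter way round; what a row does not reach only later rows make up. A row lasts 1/10 s, in which the tool goes at most 50 mm and 8.59 degrees, less where a joint would pass 70% of its speed; a pose out of reach is approached as far as the arm can. A call with a number of a shift or a turn outside -1 to 1 is refused whole. A call with a gripper value outside its range is refused whole. The fingers move at their own pace and stop on an object; the grip force is fixed at half the most. Time passes only in rows, so rows that repeat a pose let the fingers close. It gives the time, the measured TCP pose, the force, the opening and the grip force at its end, in the units of the state.
- manip.state(): the state, without advancing time (a new reading comes with each control period).
- manip.grab_frame(name): name is "scene" or "top"; returns a dict with "img" (400x640x3 uint8, red, green, blue), "fx", "fy", "cx", "cy" (pixels), "eye" and "rotation" of the camera in the world. Camera axes: x right, y down, z forward; pixel columns grow to the right and rows downward; lengths in m; the calibration is good to about 2 mm. A picture is of the moment at which its call begins. There is no depth.
- manip.job_done(): hands the job in; it is judged then, once.
The state is a dict: "time": time; "joint_pos": joint angles; "joint_vel": joint speeds; "joint_efforts": joint torques, N m; "tool_pos": TCP position; "tool_rot": TCP orientation; "contact_force": force on the tool from outside, world axes, zero at the start; "ft_torque": the same for the moment, N m; "gripper_width": opening from 0.0 (shut) to 1.0 (fully open); "grasp_force": force on a finger pad.
Only numpy, scipy, OpenCV 4.12 (cv2) and the standard library are available. Lean on these libraries where they do the work, as an engineer would, in place of code of your own. Each camera call takes 0.05 s, during which the arm holds its last target. There are 200 camera calls.

## Working session

There is one attempt and no reset: what is moved stays moved. The work goes in short steps, Python scripts to look and compute and a shell command to move; the robot and the scene stay as the last step left them, time stands still between calls to the robot, and variables do not carry over. Pictures are saved under pics/ and viewed, at most 10 in all, crops included, and the job is handed in when it is done.

```bash
ls; mkdir -p pics; cat > h.py <<'E'
import numpy as np, cv2, pickle
from plant import manip
def grab(name, tag):
    f=manip.grab_frame(name); pickle.dump(f,open(f'pics/{tag}.pkl','wb'))
    cv2.imwrite(f'pics/{tag}.png',cv2.cvtColor(np.asarray(f['img']),cv2.COLOR_RGB2BGR)); return f
def load(tag): return pickle.load(open(f'pics/{tag}.pkl','rb'))
def ray(f,u,v):
    R=np.array(f['rotation']); d=R@np.array([(u-f['cx'])/f['fx'],(v-f['cy'])/f['fy'],1]); return np.array(f['eye']),d
def onz(f,u,v,z):
    e,d=ray(f,u,v); return e+d*(z-e[2])/d[2]
def proj(f,p):
    c=np.array(f['rotation']).T@(np.array(p)-np.array(f['eye'])); return np.array([f['fx']*c[0]/c[2]+f['cx'],f['fy']*c[1]/c[2]+f['cy']])
def tri(f1,p1,f2,p2):
    e1,d1=ray(f1,*p1);e2,d2=ray(f2,*p2);d1/=np.linalg.norm(d1);d2/=np.linalg.norm(d2)
    s=np.linalg.lstsq(np.c_[d1,-d2],e2-e1,rcond=None)[0];a=e1+s[0]*d1;b=e2+s[1]*d2
    return (a+b)/2,np.linalg.norm(a-b)
E
python3 - <<'E'
from h import *
for n in('scene','top'):
    f=grab(n,n+'0'); print(n,f['eye'],np.round(f['rotation'],3).tolist(),f['fx'],f['cx'],f['cy'])
print(manip.state())
E
```

```text
pics
scene [ 1.52553264 -0.2027698   1.06630463] [-0.297, 0.72, 0.577, -0.248] 450.7872914111246 313.636349954945 205.1944607964721
top [ 0.36827075 -0.0201824   1.09903862] [0.056, -0.698, 0.712, -0.051] 369.3775968453951 323.5851038098873 202.8402352467856
{'time': 0.1, 'joint_pos': array([ 1.09100287e+00,  5.33307715e-02,  1.61417235e+00, -1.99816847e-05,
        1.47600924e+00, -1.19005403e-01]), 'joint_vel': array([-0.00017657, -0.00382162, -0.00268532, -0.00151217,  0.00168161,
       -0.00120657]), 'joint_efforts': array([ 9.88986267e-05, -3.94905889e+01, -3.71363246e+01, -1.14358388e-04,
        3.98601580e-03,  1.64346454e-05]), 'tool_pos': array([0.2203736 , 0.58424627, 0.23015185]), 'tool_rot': array([-2.73603153e-04,  1.79416200e-01,  9.83772792e-01, -9.20088066e-04]), 'contact_force': array([ 0.46262713,  0.44414698, -0.13751932]), 'ft_torque': array([-0.00076924, -0.01726695, -0.01107134]), 'grasp_force': 0.0, 'gripper_width': 1.0036405265680997}
```

```bash
python3 - <<'E'
s=open('h.py').read()
s=s.replace("import numpy as np, cv2, pickle","import numpy as np, cv2, pickle\nfrom scipy.spatial.transform import Rotation as Ro").replace("np.array(f['rotation'])","rot(f)")
s+="""
def rot(f):
    q=f['rotation']; return Ro.from_quat([q[1],q[2],q[3],q[0]]).as_matrix()
"""
open('h.py','w').write(s)
from h import *
for n in('scene0','top0'): print(rot(load(n)).round(2).tolist())
E
```

```text
[[0.21, 0.68, -0.7], [0.98, -0.16, 0.14], [-0.01, -0.71, -0.7]]
[[-0.02, -0.99, 0.15], [-1.0, 0.02, 0.01], [-0.01, -0.15, -0.99]]
```

View pics/scene0.png

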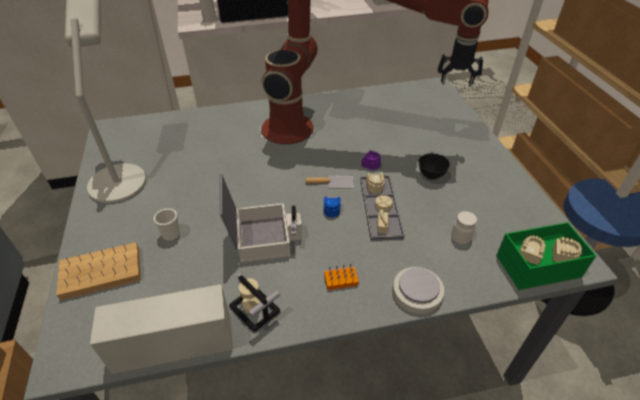

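View pics/top0.png

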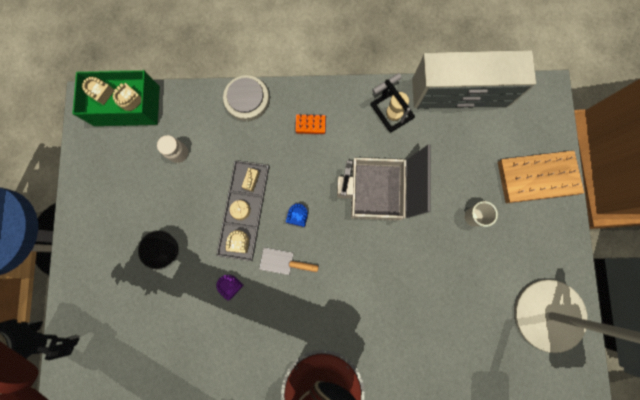

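Top view: the tray's compartments sit at about (250,180), (239,209) and (237,241), and the case is at (380,188) with its lid open to the right and the turnbutton on its left at (347,178). Horseshoe-shaped candidates (top view):
- off-white in the tray (237,241)
- blue (298,214)
- purple (229,287)
- two in the green box (95,90) and (125,95)
- one in the articulator (397,105)

Only (237,241) is off-white and in the tray, so I'll confirm it in an enlarged crop.

```bash
python3 - <<'E'
from h import *
t=cv2.imread('pics/top0.png');s=cv2.imread('pics/scene0.png')
a=cv2.resize(t[155:265,215:275],None,fx=5.4,fy=5.4,interpolation=cv2.INTER_CUBIC)
b=cv2.resize(s[165:245,350:410],None,fx=7.4,fy=7.4,interpolation=cv2.INTER_CUBIC)
h=min(len(a),len(b));cv2.imwrite('pics/c1.png',np.hstack([a[:h],b[:h]]))
a=cv2.resize(t[140:225,330:435],None,fx=7,fy=7,interpolation=cv2.INTER_CUBIC)
cv2.imwrite('pics/c2.png',a)
b=cv2.resize(s[170:270,215:310],None,fx=6,fy=6,interpolation=cv2.INTER_CUBIC)
cv2.imwrite('pics/c3.png',b)
E
```

```text
(no output)
```

View pics/c1.png

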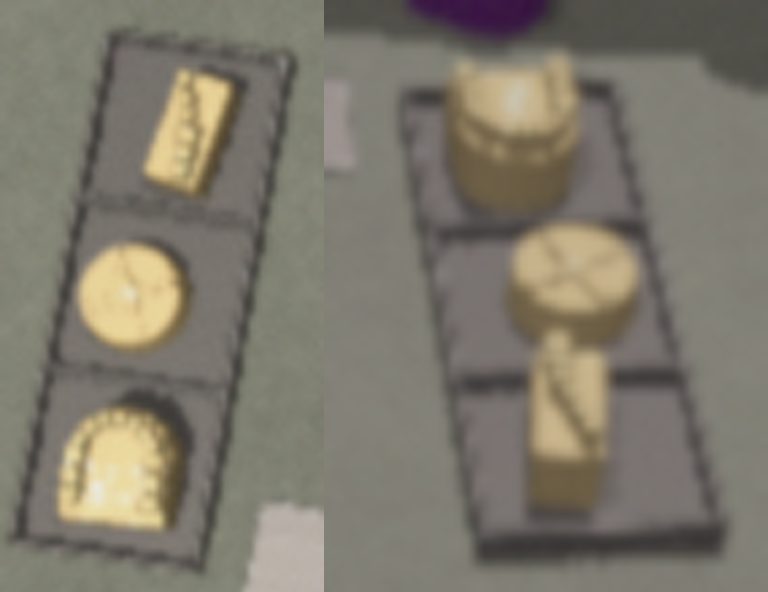

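View pics/c2.png

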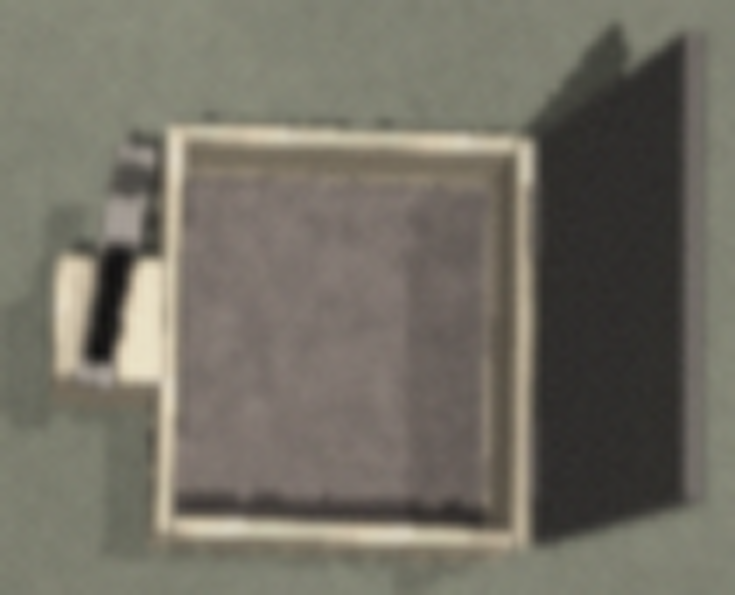

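View pics/c3.png

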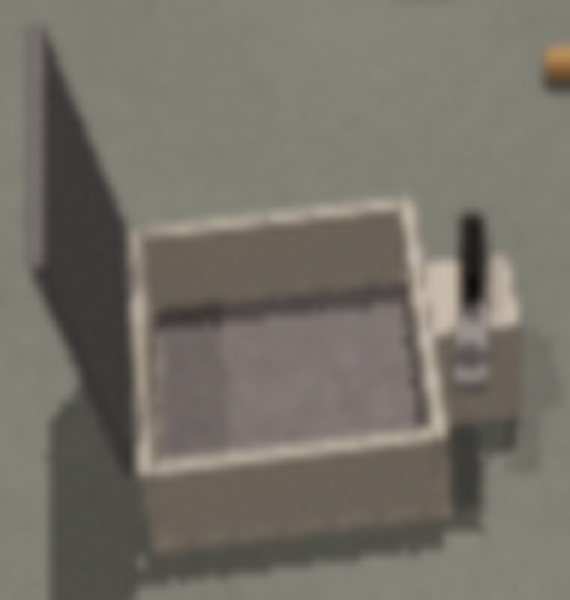

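The crop confirms it. The off-white horseshoe in the robot-side compartment, top (237,241) and scene (375,182), is the model. Its heel faces the robot. In c2 and c3 the case rim corners, the fin and the nose (pointing to image-up, i.e. case +y) are clear. Next I'll fit the poses.

```bash
cat > fit.py <<'E'
from h import *
from scipy.optimize import least_squares, minimize
T,S=load('top0'),load('scene0')
t2=lambda p:(p[0]/7+330-.43,p[1]/7+140-.43); s3=lambda p:(p[0]/6+215-.42,p[1]/6+170-.42)
top=[(166,128),(535,138),(525,545),(158,535)]; sc=[(445,435),(140,472),(130,230),(412,200)]
P=[]
for a,b in zip(top,sc):
    p,e=tri(T,t2(a),S,s3(b));P.append(p);print('rim',p.round(4),round(e,4))
loc=np.array([(-75,85),(75,85),(75,-85),(-75,-85)])/1000
def w(q,l,z):
    c,s=np.cos(q[2]),np.sin(q[2]);return np.array([q[0]+c*l[0]-s*l[1],q[1]+s*l[0]+c*l[1],z])
def res(q): return np.concatenate([np.r_[proj(T,w(q,l,q[3]))-t2(a),proj(S,w(q,l,q[3]))-s3(b)] for l,a,b in zip(loc,top,sc)])
m=np.mean(P,0); r=least_squares(res,[m[0],m[1],-1.55,.062]);q=r.x
print('case x y yaw z',q.round(4),'rms',np.sqrt(np.mean(r.fun**2)).round(2))
piv=w(q,(-.099,0),.0);print('pivot',piv.round(4))
for n,z in(('boss',.072),):
  print('boss c', onz(T,*t2((55,318)),z).round(3))
print('fin ends', [onz(T,*t2(p),.1085).round(4) for p in((120,245),(98,365))],'nose tip',onz(T,*t2((140,138)),.0835).round(4),'tail',onz(T,*t2((93,378)),.0835).round(4))
# lid: free-edge corners, two views
for a,b in(((687,35),(33,268)),((690,503),(35,25))): print('lidedge',tri(T,t2(a),S,s3(b)))
np.save('case.npy',q)
# model silhouette fit
def mask(f,roi):
    im=np.asarray(f['img']);hsv=cv2.cvtColor(im,cv2.COLOR_RGB2HSV).astype(int)
    M=((hsv[...,1]>75)&(hsv[...,0]<32)&(hsv[...,2]>70)).astype(float); o=np.zeros_like(M);y0,y1,x0,x1=roi;o[y0:y1,x0:x1]=M[y0:y1,x0:x1];return o
mt=mask(T,(227,258,222,256)); ms=mask(S,(168,195,362,390))
print('areas',mt.sum(),ms.sum())
a=np.linspace(-np.pi/2,np.pi/2,15)
D=np.array([(-31,-28),*[(3+28*np.cos(k),28*np.sin(k)) for k in a],(-31,28)])/1000
def sil(f,q):
    pts=[proj(f,w(q,l*k,q[3]+z)) for z,k in((0,1),(.034,1),(.047,.9)) for l in D]
    h=cv2.convexHull(np.array(pts,np.float32))
    o=np.zeros((400*8,640*8),np.uint8);cv2.fillConvexPoly(o,np.round((h+.5)*8).astype(np.int32),255)
    return cv2.resize(o,(640,400),interpolation=cv2.INTER_AREA)/255
cost=lambda q:np.abs(sil(T,q)-mt).sum()+np.abs(sil(S,q)-ms).sum()
x0=onz(T,237,242,.025); best=None
for y in(-.3,0,.3):
    s=np.array([x0[0],x0[1],y,.004]);sx=np.vstack([s]+[s+d for d in np.diag([.008,.008,.2,.004])])
    r=minimize(cost,s,method='Nelder-Mead',options=dict(initial_simplex=sx,maxiter=150)); print(r.x.round(4),r.fun)
    if best is None or r.fun<best.fun: best=r
ov=[]
for f,M,(y0,x0) in((T,mt,(150,210)),(S,ms,(160,350))):
    im=np.asarray(f['img'])[...,::-1].copy();c=im[y0:y0+115,x0:x0+70];c=cv2.resize(c,None,fx=5,fy=5)
    for A,col in((M,(0,0,255)),(sil(f,best.x),(0,255,0))):
        B=cv2.resize(A[y0:y0+115,x0:x0+70],None,fx=5,fy=5);cv2.drawContours(c,cv2.findContours((B>.5).astype(np.uint8),0,2)[0],-1,col,1)
    ov.append(c)
cv2.imwrite('pics/ov.png',np.hstack(ov)); np.save('model.npy',best.x)
# tray outer corners (top)
u=lambda p:(p[0]/5.4+215-.4,p[1]/5.4+155-.4)
print('tray',[onz(T,*u(p),.016)[:2].round(3) for p in((112,35),(297,55),(203,567),(15,540))])
E
python3 fit.py
```

```text
rim [ 0.6569 -0.1035  0.0594] 0.0016
rim [ 0.6487 -0.2536  0.0618] 0.0017
rim [ 0.4802 -0.2419  0.061 ] 0.0006
rim [ 0.4879 -0.0934  0.0577] 0.0016
case x y yaw z [ 0.5684 -0.1732 -1.6325  0.06  ] rms 0.32
pivot [ 0.5745 -0.0744  0.    ]
boss c [ 0.575 -0.054  0.072]
fin ends [array([ 0.5965, -0.0793,  0.1085]), array([ 0.549 , -0.0694,  0.1085])] nose tip [ 0.6464 -0.0902  0.0835] tail [ 0.5483 -0.0685  0.0835]
lidedge (array([ 0.64612118, -0.27954737,  0.20631717]), np.float64(0.0030635523202875515))
lidedge (array([ 0.47794446, -0.26866219,  0.20662786]), np.float64(0.0004598490423149405))
areas 330.0 236.0
[ 0.4268  0.2391 -0.163   0.0025] 229.8470588235294
[ 0.4262  0.2389 -0.1651  0.0032] 230.7019607843137
[ 0.4264  0.239  -0.1741  0.0025] 230.20392156862746
tray [array([0.667, 0.251]), array([0.653, 0.147]), array([0.371, 0.197]), array([0.388, 0.298])]
```

View pics/ov.png

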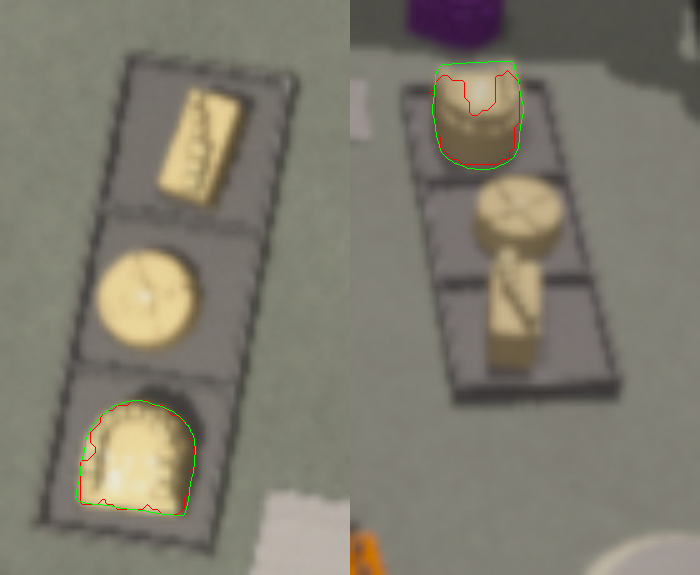

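```bash
cat >> h.py <<'E'
def go(x,y,z,yaw):
    """rows entry to reach world TCP xyz with finger axis (tool y) at world yaw (mod pi)"""
    s=manip.state(); q=s['tool_rot'];R=Ro.from_quat([q[1],q[2],q[3],q[0]]).as_matrix()
    d=R.T@(np.array([x,y,z])-s['tool_pos'])/.12
    cur=np.arctan2(R[1,1],R[0,1]); t=-(((yaw-cur)+np.pi/2)%np.pi-np.pi/2)
    print('shift',d.round(3),'roll',round(t/np.pi,4),'| alt',round((t-np.sign(t)*np.pi)/np.pi,4),'j6',s['joint_pos'][5].round(2))
E
python3 -c "
from h import *
go(.4186,.2403,.14,1.406);go(.4186,.2403,.010,1.406)"
```

```text
shift [-2.557 -2.097  0.755] roll -0.0624 | alt 0.9376 j6 -0.12
shift [-2.558 -2.095  1.838] roll -0.0624 | alt 0.9376 j6 -0.12
```

```bash
python3 -m pendant '[[1,[-0.2,-0.17,0.03],-0.01],[1,[-0.5,-0.4,0.08],-0.02],[1,[-0.85,-0.7,0.12],-0.06],[1,[-0.85,-0.7,0.12],-0.06]]'
python3 -c "
from h import *
go(.4186,.2403,.14,1.406)"
```

```text
time: 0.5
tool_pos: [0.2876, 0.4662, 0.2151]
tool_rot: [-0.0, 0.087, 0.996, -0.002]
contact_force: [-0.4, 0.5, -0.6]
gripper_width: 1.002
grasp_force: 0.0
shift [-1.402 -1.663  0.631] roll -0.003 | alt 0.997 j6 -0.51
```

```bash
python3 -m pendant '[[1,[-0.25,-0.3,0.05],0],[1,[-0.5,-0.6,0.1],0],[1,[-0.75,-0.9,0.2],0],[1,[-0.8,-0.95,0.2],0],[1,[-0.8,-0.95,0.2],0]]'
python3 -c "
from h import *
go(.4186,.2403,.10,1.406)"
```

```text
time: 1.0
tool_pos: [0.3618, 0.3406, 0.1925]
tool_rot: [-0.0, 0.088, 0.996, -0.0]
contact_force: [-1.1, 0.5, -0.2]
gripper_width: 0.999
grasp_force: 0.0
shift [-0.613 -0.74   0.77 ] roll -0.0034 | alt 0.9966 j6 -0.79
```

```bash
python3 -m pendant '[[1,[-0.25,-0.3,0.25],0],[1,[-0.5,-0.6,0.5],-0.003],[1,[-0.61,-0.74,0.7],-0.003],[1,[-0.61,-0.74,0.77],-0.003],[1,[-0.61,-0.74,0.77],-0.003],[1,[-0.61,-0.74,0.77],-0.003]]'
python3 - <<'E'
from h import *
go(.4186,.2403,.010,1.406)
for n in('scene','top'): grab(n,n+'1')
t=cv2.imread('pics/top1.png');s=cv2.imread('pics/scene1.png')
a=cv2.resize(t[205:275,195:275],None,fx=5,fy=5);b=cv2.resize(s[130:200,330:410],None,fx=5,fy=5)
cv2.imwrite('pics/c4.png',np.hstack([a,b]))
E
```

```text
time: 1.6
tool_pos: [0.4185, 0.243, 0.1016]
tool_rot: [0.001, 0.08, 0.997, 0.001]
contact_force: [-0.0, 0.4, -0.3]
gripper_width: 1.001
grasp_force: 0.0
shift [-0.004 -0.023  0.763] roll 0.0012 | alt -0.9988 j6 -1.04
```

View pics/c4.png

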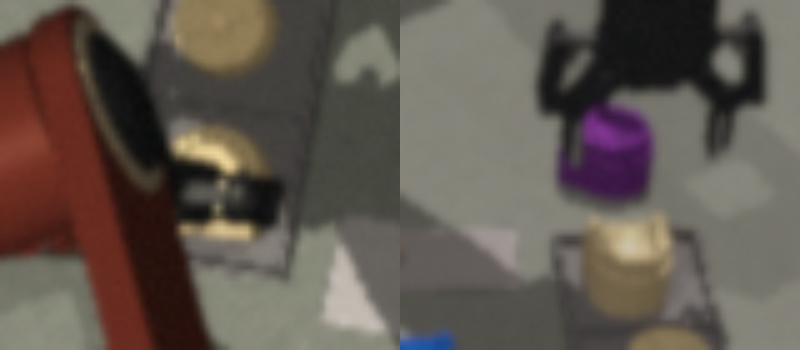

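The gripper hangs open above the model, centred across its width: fingers at about (575,150) and (715,150) in the scene crop, with the model at (630,260) below. I'll descend and grip.

```bash
python3 -m pendant '[[1,[0,-0.02,0.2],0],[1,[0,-0.02,0.4],0],[1,[0,-0.02,0.55],0],[1,[0,-0.02,0.66],0],[1,[0,-0.02,0.73],0],[1,[0,-0.02,0.76],0],[1,[0,-0.02,0.76],0]]'
python3 -c "
from h import *
go(.4186,.2403,.010,1.406)"
```

```text
time: 2.4
tool_pos: [0.4182, 0.2393, 0.0095]
tool_rot: [0.0, 0.081, 0.997, 0.0]
contact_force: [1.1, 0.8, 0.1]
gripper_width: 1.0
grasp_force: 0.0
shift [-0.002  0.009 -0.004] roll 0.0007 | alt -0.9993 j6 -1.04
```

```bash
python3 -m pendant '[[0.8,[0,0.01,0],0],[0.7,[0,0.01,0],0],[0.6,[0,0.01,0],0],[0.5,[0,0.01,0],0],[0.4,[0,0.01,0],0],[0.4,[0,0.01,0],0],[0.4,[0,0.01,0],0],[0.4,[0,0.01,0],0]]' && python3 -m pendant '[[0.3,[0,0,-0.02],0],[0.3,[0,0,-0.06],0],[0.3,[0,0,-0.15],0],[0.3,[0,0,-0.3],0],[0.3,[0,0,-0.5],0],[0.3,[0,0,-0.75],0],[0.3,[0,0,-0.95],0],[0.3,[0,0,-1],0],[0.3,[0,0,-1],0]]'
python3 -c "
from h import *
c=np.load('case.npy');print(c)
go(c[0],c[1]+.01,.13,1.5708-.0617);print(manip.state()['contact_force'])"
```

```text
time: 3.2
tool_pos: [0.4192, 0.2406, 0.0105]
tool_rot: [0.001, 0.081, 0.997, 0.0]
contact_force: [-0.6, -0.2, 6.1]
gripper_width: 0.644
grasp_force: 66.0
time: 4.1
tool_pos: [0.4187, 0.2404, 0.1304]
tool_rot: [0.001, 0.081, 0.997, 0.001]
contact_force: [-0.4, 0.6, -1.4]
gripper_width: 0.644
grasp_force: 65.3
[ 0.56842413 -0.17321678 -1.63249711  0.05995937]
shift [-1.777e+00 -3.117e+00  3.000e-03] roll -0.0322 | alt 0.9678 j6 -1.04
[-0.42847681  0.60037494 -1.42936481]
```

```bash
python3 -m pendant '[[0.3,[-0.05,-0.1,-0.05],0],[0.3,[-0.16,-0.3,-0.15],0],[0.3,[-0.3,-0.53,-0.2],0],[0.3,[-0.43,-0.76,-0.2],-0.01],[0.3,[-0.56,-0.98,-0.2],-0.032]]' && python3 -m pendant '[[0.3,[-0.17,-0.25,0],0],[0.3,[-0.34,-0.5,0],0],[0.3,[-0.51,-0.75,0],0],[0.3,[-0.65,-0.98,0],0]]'
python3 -c "
from h import *
go(.561,-.163,.15,1.5708-.0617)"
```

```text
time: 4.6
tool_pos: [0.4648, 0.1112, 0.1519]
tool_rot: [-0.001, 0.03, 1.0, -0.0]
contact_force: [0.1, -0.3, -2.3]
gripper_width: 0.646
grasp_force: 65.1
time: 5.0
tool_pos: [0.5354, -0.0113, 0.1514]
tool_rot: [-0.002, 0.032, 0.999, 0.0]
contact_force: [-0.3, 0.4, -2.1]
gripper_width: 0.641
grasp_force: 65.1
shift [-0.293 -1.248  0.011] roll -0.0005 | alt 0.9995 j6 -1.67
```

```bash
python3 -m pendant '[[0.3,[-0.08,-0.25,0],0],[0.3,[-0.16,-0.5,0],0],[0.3,[-0.22,-0.75,0],0],[0.3,[-0.27,-0.95,0],0],[0.3,[-0.29,-1,0],0],[0.3,[-0.29,-1,0],0]]'
python3 -c "
from h import *
go(.561,-.163,.08,1.5708-.0617);go(.561,-.163,.0145,1.5708-.0617)"
```

```text
time: 5.6
tool_pos: [0.5622, -0.1319, 0.1518]
tool_rot: [-0.001, 0.032, 0.999, 0.001]
contact_force: [0.2, 0.9, -2.3]
gripper_width: 0.645
grasp_force: 65.2
shift [-0.008 -0.26   0.598] roll -0.0008 | alt 0.9992 j6 -1.87
shift [-0.01  -0.261  1.144] roll -0.0008 | alt 0.9992 j6 -1.87
```

```bash
python3 -m pendant '[[0.3,[0,-0.13,0],0],[0.3,[-0.01,-0.26,0],0],[0.3,[-0.01,-0.26,0.1],0],[0.3,[-0.01,-0.26,0.3],0],[0.3,[-0.01,-0.26,0.5],0],[0.3,[-0.01,-0.26,0.7],0],[0.3,[-0.01,-0.26,0.8],0],[0.3,[-0.01,-0.26,0.8],0]]'
python3 -c "
from h import *
go(.561,-.163,.0125,1.5708-.0617)"
```

```text
time: 6.4
tool_pos: [0.5604, -0.1611, 0.0544]
tool_rot: [-0.002, 0.031, 1.0, 0.001]
contact_force: [0.2, -0.2, -2.6]
gripper_width: 0.641
grasp_force: 65.2
shift [-0.007 -0.016  0.349] roll -0.0001 | alt 0.9999 j6 -1.92
```

```bash
python3 -m pendant '[[0.3,[0,0,0.1],0],[0.3,[0,0,0.18],0],[0.3,[0,0,0.25],0],[0.3,[0,0,0.29],0],[0.3,[0,0,0.31],0],[0.3,[0,0,0.32],0],[0.3,[0,0,0.33],0],[0.3,[0,0,0.33],0]]'
python3 -m pendant '[[0.3,[0,0,0.01],0],[0.3,[0,0,0.01],0]]'
```

```text
time: 7.2
tool_pos: [0.5626, -0.1622, 0.0179]
tool_rot: [0.0, 0.031, 1.0, -0.0]
contact_force: [-0.2, -0.2, -2.0]
gripper_width: 0.64
grasp_force: 65.2
time: 7.4
tool_pos: [0.5625, -0.1622, 0.0166]
tool_rot: [0.0, 0.031, 1.0, -0.0]
contact_force: [0.3, 0.3, -2.7]
gripper_width: 0.647
grasp_force: 65.2
```

```bash
python3 -m pendant '[[0.3,[0,0,0.015],0],[0.3,[0,0,0.025],0],[0.3,[0,0,0.025],0]]'
python3 -m pendant '[[0.3,[0,0,0.01],0],[0.3,[0,0,0.01],0]]'
```

```text
time: 7.7
tool_pos: [0.5622, -0.1621, 0.0132]
tool_rot: [-0.0, 0.031, 1.0, 0.0]
contact_force: [-0.4, 0.9, -2.6]
gripper_width: 0.646
grasp_force: 65.2
time: 7.9
tool_pos: [0.5626, -0.1622, 0.0126]
tool_rot: [0.0, 0.031, 1.0, -0.0]
contact_force: [-0.3, -0.2, -0.2]
gripper_width: 0.642
grasp_force: 65.5
```

```bash
python3 -m pendant '[[0.66,[0,0,0.005],0],[0.7,[0,0,0.005],0],[0.75,[0,0,0.005],0],[0.8,[0,0,0.005],0],[0.8,[0,0,0.005],0],[0.8,[0,0,0.005],0]]' && python3 -m pendant '[[0.8,[0,0,-0.05],0],[0.8,[0,0,-0.2],0],[0.8,[0,0,-0.4],0],[0.8,[0,0,-0.7],0],[0.8,[0,0,-1],0],[0.8,[0,0,-1],0]]' 
python3 -m pendant '[[0.5,[0,0.2,-0.25],0],[0.3,[0,0.6,-0.5],0],[0.1,[0,1,-0.5],0],[0,[0,1,-0.5],0]]'
python3 - <<'E'
from h import *
go(.56,-.163,.1,1.509)
grab('scene','scene2');grab('top','top2')
t=cv2.imread('pics/top2.png');s=cv2.imread('pics/scene2.png')
a=cv2.resize(t[140:225,330:430],None,fx=4,fy=4);b=cv2.resize(s[180:265,215:315],None,fx=4,fy=4)
cv2.imwrite('pics/c5.png',np.hstack([a,b]))
E
```

```text
time: 8.5
tool_pos: [0.5631, -0.1649, 0.013]
tool_rot: [0.001, 0.031, 1.0, -0.002]
contact_force: [-2.2, -9.1, 1.1]
gripper_width: 0.799
grasp_force: 0.0
time: 9.1
tool_pos: [0.5663, -0.1637, 0.1389]
tool_rot: [0.006, 0.031, 0.999, -0.002]
contact_force: [1.4, -1.4, 1.0]
gripper_width: 0.801
grasp_force: 0.0
time: 9.5
tool_pos: [0.5705, -0.0381, 0.193]
tool_rot: [0.001, 0.029, 1.0, 0.001]
contact_force: [0.1, -1.5, -0.5]
gripper_width: 0.115
grasp_force: 0.0
shift [ 0.03  -1.045  0.773] roll 0.0014 | alt -0.9986 j6 -1.71
```

View pics/c5.png

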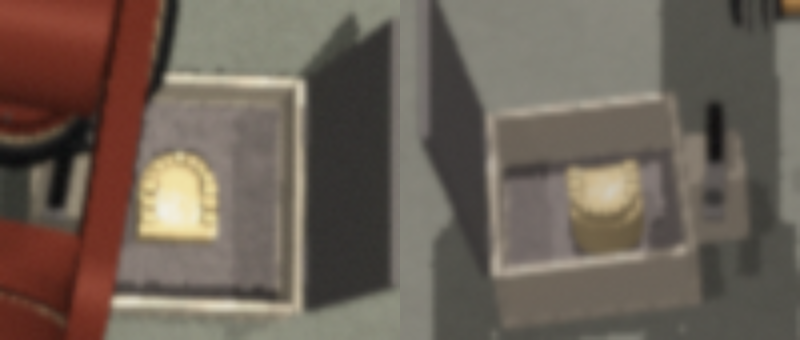

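The model stands upright with its teeth up, in the middle of the case: top crop (178,195), scene crop (605,205). The lid is still open. Now I'll go over and behind the lid.

```bash
python3 -m pendant '[[0,[0,0,-0.3],0],[0,[0,0,-0.7],0],[0,[0.02,-0.25,-0.75],0],[0,[0.04,-0.6,-0.75],0],[0,[0.07,-1,-0.75],0]]' && python3 -m pendant '[[0,[0.02,-0.35,0],0],[0,[0.04,-0.7,0],0],[0,[0.05,-0.95,0],0],[0,[0.05,-1,0],0]]'
python3 -c "
from h import *
go(.559,-.330,.28,1.509);go(.559,-.330,.165,1.509)"
```

```text
time: 10.1
tool_pos: [0.5536, -0.1637, 0.2814]
tool_rot: [0.0, 0.031, 1.0, -0.0]
contact_force: [0.3, 0.8, -0.6]
gripper_width: 0.001
grasp_force: 0.0
time: 10.5
tool_pos: [0.5388, -0.2853, 0.28]
tool_rot: [-0.001, 0.034, 0.999, 0.0]
contact_force: [0.3, 1.2, -0.4]
gripper_width: 0.001
grasp_force: 0.0
shift [-0.194 -0.36  -0.   ] roll -0.002 | alt 0.998 j6 -2.11
shift [-0.196 -0.36   0.958] roll -0.002 | alt 0.998 j6 -2.11
```

```bash
python3 -m pendant '[[0,[-0.1,-0.2,0],0],[0,[-0.2,-0.38,0],0],[0,[-0.2,-0.4,0.1],0],[0,[-0.2,-0.4,0.4],0],[0,[-0.2,-0.4,0.75],0],[0,[-0.2,-0.4,0.95],0],[0,[-0.2,-0.4,0.95],0]]'
python3 -c "
from h import *
for s,z in((.021,.1775),(-.009,.1757),(-.0375,.166),(-.0626,.1495),(-.0826,.127),(-.096,.1),(-.110,.074)): go(.5638-.062*s,-.248-s,z,1.509)"
```

```text
time: 11.2
tool_pos: [0.5581, -0.3274, 0.1606]
tool_rot: [-0.005, 0.031, 0.999, 0.004]
contact_force: [0.0, 0.4, -0.4]
gripper_width: -0.001
grasp_force: 0.0
shift [-0.005  0.489 -0.138] roll -0.0001 | alt 0.9999 j6 -2.15
shift [-0.005  0.739 -0.121] roll -0.0001 | alt 0.9999 j6 -2.15
shift [-0.006  0.976 -0.039] roll -0.0001 | alt 0.9999 j6 -2.15
shift [-0.008  1.185  0.1  ] roll -0.0001 | alt 0.9999 j6 -2.15
shift [-0.009  1.351  0.289] roll -0.0001 | alt 0.9999 j6 -2.15
shift [-0.012  1.461  0.515] roll -0.0001 | alt 0.9999 j6 -2.15
shift [-0.014  1.576  0.732] roll -0.0001 | alt 0.9999 j6 -2.15
```

```bash
python3 -m pendant '[[0,[0,0.1,-0.05],0],[0,[0,0.2,-0.1],0],[0,[0,0.3,-0.12],0],[0,[0,0.4,-0.14],0],[0,[0,0.49,-0.14],0],[0,[0,0.6,-0.13],0],[0,[0,0.72,-0.12],0],[0,[0,0.85,-0.08],0],[0,[0,0.96,-0.04],0],[0,[0,0.96,-0.04],0]]'
python3 -c "
from h import *
for s,z in((-.0626,.1495),(-.0826,.127),(-.096,.1),(-.110,.074)): go(.5638-.062*s,-.248-s,z,1.509)"
```

```text
time: 12.2
tool_pos: [0.568, -0.2128, 0.1705]
tool_rot: [-0.001, 0.03, 1.0, 0.001]
contact_force: [-0.2, 0.1, 0.5]
gripper_width: -0.003
grasp_force: 0.0
shift [0.015 0.227 0.176] roll 0.0005 | alt -0.9995 j6 -1.99
shift [0.015 0.394 0.364] roll 0.0005 | alt -0.9995 j6 -1.99
shift [0.014 0.505 0.589] roll 0.0005 | alt -0.9995 j6 -1.99
shift [0.013 0.621 0.806] roll 0.0005 | alt -0.9995 j6 -1.99
```

```bash
python3 -m pendant '[[0,[0,0.12,0.08],0],[0,[0,0.23,0.18],0],[0,[0,0.32,0.27],0],[0,[0,0.4,0.37],0],[0,[0,0.45,0.47],0],[0,[0,0.5,0.59],0],[0,[0,0.56,0.68],0],[0,[0,0.6,0.75],0],[0,[0,0.62,0.79],0],[0,[0,0.62,0.79],0]]'
python3 -m pendant '[[0,[0,0,0.02],0],[0,[0,0,0.035],0],[0,[0,0,0.035],0],[0,[0,0,0.035],0]]'
```

```text
time: 13.2
tool_pos: [0.5727, -0.1406, 0.0764]
tool_rot: [-0.001, 0.031, 1.0, 0.0]
contact_force: [-0.3, -0.1, 0.4]
gripper_width: 0.003
grasp_force: 0.0
time: 13.6
tool_pos: [0.5734, -0.1414, 0.0737]
tool_rot: [0.0, 0.031, 1.0, -0.0]
contact_force: [-0.7, 1.0, -0.4]
gripper_width: -0.001
grasp_force: 0.0
```

```bash
python3 -m pendant '[[0,[0,0,0.02],0],[0,[0,0,0.025],0],[0,[0,0,0.025],0]]'; python3 -m pendant '[[0,[0,0,0.02],0],[0,[0,0,0.02],0],[0,[0,0,0.02],0]]';  python3 -c "
from h import *
f=grab('scene','scene3'); s=cv2.imread('pics/scene3.png'); cv2.imwrite('pics/c6.png',cv2.resize(s[160:280,200:330],None,fx=4.5,fy=4.5))"
```

```text
time: 13.9
tool_pos: [0.5734, -0.1413, 0.0705]
tool_rot: [0.0, 0.031, 1.0, -0.0]
contact_force: [0.3, -0.7, 1.3]
gripper_width: 0.002
grasp_force: 0.3
time: 14.2
tool_pos: [0.5735, -0.1413, 0.0704]
tool_rot: [-0.0, 0.031, 1.0, -0.0]
contact_force: [-5.7, 2.3, 12.0]
gripper_width: 0.002
grasp_force: 6.1
```

View pics/c6.png

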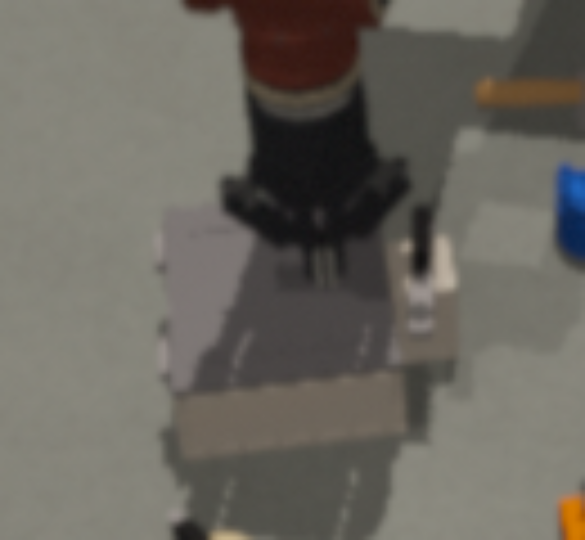

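The lid lies flat on the case, and the fingertip met it at z = 70.4 mm with 12 N, so it is shut. The fin at crop (420,230) still points along the front. Next is the turnbutton.

```bash
python3 -m pendant '[[0,[0,0,-0.2],0],[0.2,[0,0,-0.5],0],[0.5,[0,0,-0.8],0],[0.5,[0,0.3,-0.8],0.03],[0.5,[0,0.55,-0.8],0.047],[0.5,[0,0.55,-0.8],0.047],[0.5,[0,0.55,-0.8],0.047]]'
python3 -c "
from h import *
go(.5736,-.0744,.14,1.36);go(.5736,-.0744,.087,1.36)"
```

```text
time: 14.95
tool_pos: [0.5772, -0.075, 0.1638]
tool_rot: [-0.0, 0.104, 0.995, -0.0]
contact_force: [-0.1, -0.0, -0.1]
gripper_width: 0.501
grasp_force: 0.0
shift [ 0.031 -0.001  0.198] roll 0.0008 | alt -0.9992 j6 -1.62
shift [ 0.03  -0.001  0.64 ] roll 0.0008 | alt -0.9992 j6 -1.62
```

```bash
python3 -m pendant '[[0.5,[0.03,0,0.1],0],[0.5,[0.03,0,0.25],0],[0.5,[0.03,0,0.4],0],[0.5,[0.03,0,0.55],0],[0.5,[0.03,0,0.62],0],[0.5,[0.03,0,0.64],0],[0.5,[0.03,0,0.64],0]]'
python3 -m pendant '[[0.35,[0,0,0],0],[0.25,[0,0,0],0],[0.15,[0,0,0],0],[0.1,[0,0,0],0],[0,[0,0,0],0],[0,[0,0,0],0],[0,[0,0,0],0]]'
```

```text
time: 15.65
tool_pos: [0.5737, -0.075, 0.087]
tool_rot: [-0.0, 0.105, 0.994, 0.0]
contact_force: [-0.0, -0.6, -0.6]
gripper_width: 0.501
grasp_force: 0.0
time: 16.35
tool_pos: [0.5745, -0.0746, 0.0883]
tool_rot: [0.001, 0.105, 0.994, -0.0]
contact_force: [-0.9, 0.7, 5.4]
gripper_width: 0.127
grasp_force: 60.2
```

```bash
python3 -m pendant '[[0,[0,0,-0.01],0.03],[0,[0,0,-0.01],0.07],[0,[0,0,-0.01],0.11],[0,[0,0,-0.01],0.15],[0,[0,0,-0.01],0.19],[0,[0,0,-0.01],0.23],[0,[0,0,-0.01],0.27],[0,[0,0,-0.01],0.31],[0,[0,0,-0.01],0.35],[0,[0,0,-0.01],0.38]]'
python3 -c "
from h import *
go(.5736,-.0744,.088,1.5708-1.6325)"
```

```text
time: 17.35
tool_pos: [0.5759, -0.0732, 0.0884]
tool_rot: [0.001, 0.647, 0.762, 0.003]
contact_force: [7.9, 4.8, -3.6]
gripper_width: 0.126
grasp_force: 59.1
shift [-0.006 -0.021  0.003] roll 0.0714 | alt -0.9286 j6 -0.42
```

```bash
python3 -m pendant '[[0,[-0.005,-0.01,0],0.03],[0,[-0.005,-0.02,0],0.06],[0,[-0.005,-0.02,0],0.071],[0,[-0.005,-0.02,0],0.071],[0,[-0.005,-0.02,0],0.071]]'
python3 -m pendant '[[0.15,[0,0,0],0],[0.2,[0,0,0],0],[0.3,[0,0,0],0],[0.4,[0,0,0],0],[0.5,[0,0,0],0],[0.5,[0,0,0],0],[0.5,[0,0,-0.1],0],[0.5,[0,0,-0.4],0],[0.5,[0,0,-0.75],0],[0.5,[0,0,-1],0]]'
python3 -m pendant '[[0.5,[0.3,0,-0.2],0],[0.5,[0.7,0,-0.4],0],[0.5,[1,0,-0.5],0],[0.5,[1,0,-0.5],0]]'
python3 - <<'E'
from h import *
print(manip.state()['tool_pos'])
grab('scene','scene4');grab('top','top4')
t=cv2.imread('pics/top4.png');s=cv2.imread('pics/scene4.png')
a=cv2.resize(t[140:225,330:430],None,fx=4,fy=4);b=cv2.resize(s[180:265,215:315],None,fx=4,fy=4)
cv2.imwrite('pics/c7.png',np.hstack([a,b]))
E
```

```text
time: 17.85
tool_pos: [0.5761, -0.0733, 0.0884]
tool_rot: [0.003, 0.727, 0.687, 0.006]
contact_force: [18.6, 8.4, -9.9]
gripper_width: 0.123
grasp_force: 58.6
time: 18.85
tool_pos: [0.5725, -0.0759, 0.2126]
tool_rot: [0.002, 0.727, 0.687, 0.001]
contact_force: [0.3, -1.0, -0.1]
gripper_width: 0.503
grasp_force: 0.0
time: 19.25
tool_pos: [0.5796, 0.0479, 0.2731]
tool_rot: [0.002, 0.725, 0.689, 0.003]
contact_force: [-0.5, -0.5, 0.5]
gripper_width: 0.5
grasp_force: 0.0
[0.57959252 0.04790218 0.27314796]
```

View pics/c7.png

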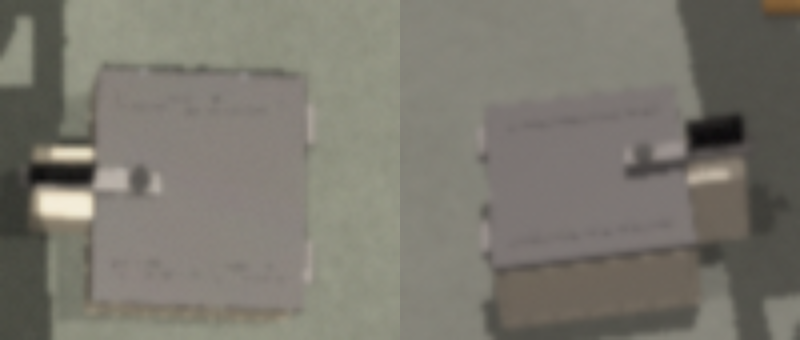

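The lid is flat and shut. The nose lies over its edge from the boss (35,172) to (158,182) in the top crop, parallel to the lid's side edges within about 0.05 rad. The gripper is clear of everything, so I'm handing in.

```bash
python3 -c "
from plant import manip
print(manip.job_done())"
```

```text
the job is handed in; nothing more can be done
None
```

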